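# Slide a petri dish home under the dispenser spout

## Robot

A 6-joint arm with a two-finger parallel gripper is mounted at the origin on the work surface. World frame = base frame: x ahead of the robot, y to its left, z up, the work surface at z = 0. Lengths are in mm, angles in rad, forces in N, time in s.
With the tool pointing down it reaches from about 400 to 925 mm from the base axis. Payload 12.5 kg.
Tool frame: the origin (TCP) lies at the very end of the fingers, on their centre line; the grasp point (between the pads) lies 19 mm behind it; z points along the fingers, y is the line along which they close (so a half turn about z gives the same grasp; the last joint's range is limited). The gripper opens to 95 mm and grips with 3 to 60 N. Pads are 20 mm wide; open, the fingers measure 119 mm over their backs; the gripper's body (75 mm by 180 mm) begins 59 mm behind the grasp point.
Start: joints at [-1.223, 0.491, 1.559, -0, 1.092, -0.106], TCP at [274.014, -561.75, 214.661] pointing down, gripper open.
Joint ranges: [-3.1, 3.1], [-0.84, 2.19], [0.05, 2.79], [-1.13, 4.28], [0.06, 2.93], [-2.69, 2.69]. Speed limits (rad/s): [2.22, 2.22, 2.79, 3.14, 3.14, 3.14].

## Interface

Orientations are given as a 3x3 rotation matrix whose columns are the frame's x, y, z axes.
In Python, from rig import manip gives the robot as it stands.
- The arm moves only by the shell command python3 -m jog 'ROWS'. ROWS is JSON, a list of rows, each an object of numbers: "tx", "ty", "tz": the shift along the tool's x, y, z in cm; "roll": the turn about the tool's z in degrees; "claw": the opening, from 0 (shut) to 1 (fully open). In form: [{"tx": .., "ty": .., "tz": .., "roll": .., "claw": ..}, ...]. A call has 1 to 12 rows; each row shifts and turns the commanded pose from where the row before left it, along the tool's axes as they then stand; what a row does not reach is not made up. A row lasts 1/12 s, in which the tool goes at most 41.7 mm and 7.16 degrees, less where a joint would pass 70% of its speed; a pose out of reach is approached as far as the arm can. A call is refused whole if a number of a shift passes 4.17 or a number of a turn 7.16, either way. A call with a gripper value outside its range is refused whole. The fingers move at their own pace and stop on an object; the grip force is fixed at half the most. Time passes only in rows, so rows that do not move let the fingers close. It gives the time, the measured TCP pose, the force, the opening and the grip force at its end, in the units of the state.
- manip.get_state(): the state, without advancing time (a new reading comes with each control period).
- manip.grab_frame(name): name is "side" or "top" or "wrist"; returns the picture (420x560x3 uint8, blue, green, red); there is no depth.
- manip.get_calibration(name): a dict with "K" (3x3 intrinsics, pixels), "R" (3x3) and "t" (3): a world point X has camera coordinates R X + t. Camera axes: x right, y down, z forward; pixel columns grow to the right and rows downward; lengths in mm; the calibration is good to about 2 mm. A picture is of the moment at which its call begins: read the wrist's pose just before it. get_calibration takes no time and is no camera call; for the wrist camera it gives the pose at the moment of the call.
- manip.close_job(): hands the job in; it is judged then, once.
The state is a dict: "time_s": time; "joint_pos": joint angles; "joint_vel": joint speeds; "joint_torque": joint torques, N m; "ee_pos": TCP position; "orientation": TCP orientation; "wrist_force": force on the tool from outside, world axes, zero at the start; "wrist_torque": the same for the moment, N m; "grip_width": finger opening in mm; "grip_force": force on a finger pad.
Only numpy, scipy, OpenCV 4.12 (cv2) and the standard library are available. Lean on these libraries where they do the work, as an engineer would, in place of code of your own. Each camera call takes 0.05 s, during which the arm holds its last target. There are 200 camera calls.

## Task

Get the open glass dish ready for filling at the dispenser: with the fingertips, gently slide it flat along the bench until it sits fully home in the dispenser's V-shaped stop, against both cheeks. Then push the swivel spout round over the dish until it meets its stop. Never lift, tip or squeeze the dish, and leave everything else on the bench where it stands.

Things in the scene. Friction and masses are not known exactly. Their poses are not given: they have to be found in the camera images.
- dish: The dish to slide: open round glass petri dish without its lid, 120 mm outside diameter, 20 mm high, wall 3 mm, with a thin tan layer of set agar inside (solid up to 8 mm); 0.15 to 0.3 kg, slides on the bench. Origin: centre of its underside. z up; its yaw means nothing.
- dispenser: Bench dispenser, fixed. Origin: on the bench, exactly where the centre of a dish that is fully home in the V stands. x axis: from the V's open mouth into the machine (a dish goes home along +x); z up. The V: two steel cheeks, 14 mm high, 60 mm long, 45 degrees either side of the x axis, touching a home dish at x 42, y +-42 mm; outer ends at x 22, y +-65.
- housing (a point): Front face of the dispenser's white housing, at bench level: 155 mm along +x from the dispenser's origin. From there the housing runs 190 mm on, 115 mm to either side, 67 mm high in front and 91 mm from 70 mm further back; the grey pump head on its -y half stands up to 114 mm high. In front of it a 4 mm steel foot plate, 110 mm wide, reaches to the V.
- column (a point): Axis of the spout's upright column, at bench level: 125 mm along +x from the dispenser's origin. The column is 18 mm thick, the spout's hub on it 26 mm thick, its top at 122 mm.
- spout (a joint): Swivel of the steel spout about the column, rad: 0 swung fully aside to the dispenser's +y side, 1.2 at its stop with the nozzle above the centre of a home dish. Seen from the column, in the dispenser's axes, the spout points along (-cos(1.2 - q), +sin(1.2 - q)). It starts at 0 to 0.4, moves at 1 to 2 N of push and stays where it is left.
- nozzle (a point): Lower tip of the nozzle at the spout's end: 125 mm from the column's axis, 44 mm above the bench. The spout is a level tube 12 mm thick with its axis 100 mm above the bench, bending down at its end into the nozzle (17 mm thick from 56 to 70 mm height).
- lid: Bystander: the dish's glass lid lying upside down, 125 mm diameter, 14 mm high. Origin: centre of its underside.
- dish_stack: Bystander: stack of four closed plastic petri dishes, 91 mm diameter, 67 mm high. Origin: centre of its underside.
- media_bottle: Bystander: bottle with blue cap, 70 mm diameter, 138 mm high. Origin: centre of its underside.
- beaker: Bystander: small glass beaker, 48 mm diameter, 65 mm high. Origin: centre of its underside.
- spatula: Bystander: thin steel lab spatula lying on the bench, 181 mm long, 12 mm wide, along its x axis, 8 mm high. Origin: its middle, on the bench.
- tube_rack: Bystander: white rack of capped tubes, 180 mm along its y axis, 70 mm along x, 98 mm high. Origin: centre of its underside.
- tip_box: Bystander: pipette tip box with clear lid, 123 mm along its y axis, 83 mm along x, 67 mm high. Origin: centre of its underside.
Not all that is in view belongs to the job. What is shaped like the dish but orange or red is not meant.

How it is judged (in metres and radians):
On the way, in this order (a step that is already met when the one before it is completed fails the run):
1. the dish is home in the V, the spout still aside (horizontal distance between dish and dispenser below 0.006 m and value of joint spout below 0.7 rad), for 0.2 s.
2. the spout is round at its stop over the dish (value of joint spout above 1.14 rad), for 0.2 s.
At the end, for the whole second after the job is handed in: The dish stands flat and still on the bench, its centre within 6 mm of the home position against both cheeks of the V, and the spout is within 0.06 rad of its stop with the nozzle within 15 mm of the dish's centre (horizontal distance between dish and dispenser below 0.006 m and height (world z) of dish below 0.003 m and angle between dish's own z axis and vertical below 0.05 rad and linear speed of dish below 0.01 m/s and value of joint spout above 1.14 rad and horizontal distance between nozzle and dish below 0.015 m); the robot touches nothing.
It fails at once if the dish is lifted or tipped (height (world z) of dish above 0.006 m or angle between dish's own z axis and vertical above 0.12 rad).
It fails at once if the dish is squeezed or shoved hard (over 60 N from the fingers) (contact force between the fingers and dish above 60 N).
It fails at once if the dish is flung (faster than 0.4 m/s) (linear speed of dish above 0.4 m/s).
It fails at once if something else on the bench is moved more than 15 mm or tipped over (distance of any of lid, dish_stack, media_bottle, beaker, spatula, tube_rack, tip_box from where it was at the start of the episode above 0.015 m or angle between any of lid, dish_stack, media_bottle, beaker, tube_rack, tip_box's own z axis and vertical above 0.3 rad).
It also fails if it takes over 64 s, if anything falls off the work surface, if the arm or the gripper's body presses on something with over 40 N, if the wrist force passes 120 N, or if a joint passes its speed limit or range.

## Working session

There is one attempt and no reset: what is moved stays moved. The work goes in short steps, Python scripts to look and compute and a shell command to move; the robot and the scene stay as the last step left them, time stands still between calls to the robot, and variables do not carry over. Pictures are saved under pics/ and viewed, at most 10 in all, crops included, and the job is handed in when it is done.

```bash
mkdir -p pics; python3 - <<'E'
from rig import manip
import cv2
for n in("top","side"):
    cv2.imwrite(f"pics/{n}0.png",manip.grab_frame(n))
    c=manip.get_calibration(n);print(n,c)
s=manip.get_state();print(s['time_s'],s['ee_pos'],s['orientation'],s['wrist_force'])
E
```

```text
top {'K': array([[433.71375125,   0.        , 282.4734512 ],
       [  0.        , 433.71375125, 215.11884261],
       [  0.        ,   0.        ,   1.        ]]), 'R': array([[ 0.01711192, -0.99983664,  0.00582046],
       [-0.99610575, -0.01755104, -0.08640195],
       [ 0.08648999, -0.00431929, -0.99624336]]), 't': array([ -92.24166347,  514.51275159, 1299.93435017])}
side {'K': array([[452.51868526,   0.        , 277.30648286],
       [  0.        , 452.51868526, 211.53833079],
       [  0.        ,   0.        ,   1.        ]]), 'R': array([[ 0.99243351, -0.12173959, -0.01597485],
       [-0.09626574, -0.69072404, -0.71668208],
       [ 0.07621437,  0.71279714, -0.69721704]]), 't': array([-541.95752995,   43.14318476, 1063.80615698])}
0.1 [ 273.92367299 -561.53468348  214.12474129] [[ 8.98819779e-01  4.38318267e-01 -3.18105193e-04]
 [ 4.38318365e-01 -8.98819298e-01  9.38129073e-04]
 [ 1.25280023e-04 -9.82640314e-04 -9.99999509e-01]] [-0.68039661  0.34260286 -0.1004367 ]
```

View pics/top0.png

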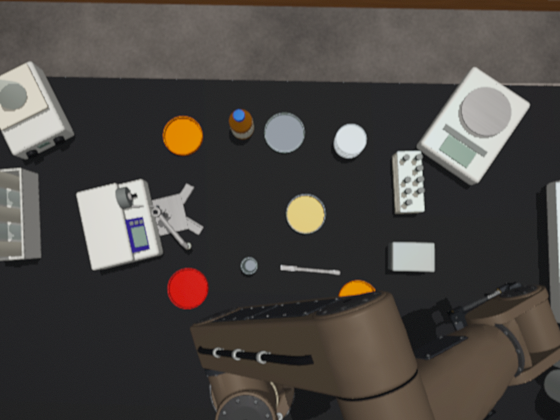

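View pics/side0.png

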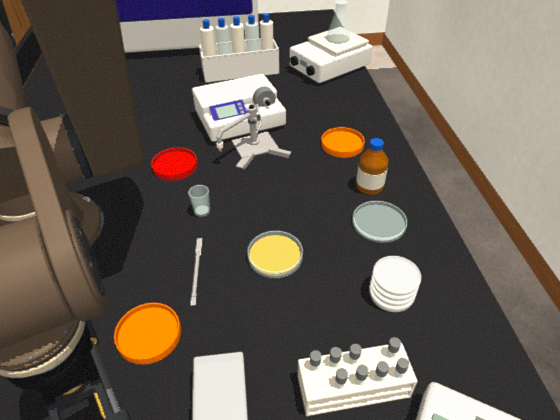

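The dish is the tan-filled glass one at top (306,214). The other candidates don't fit: orange (183,135), orange (357,292) and red (188,288) are the wrong colour, and the clear one at (284,132) is the lid. The dispenser is at about (165,215), with its V opening to the right in the top image. I'll confirm in an enlarged crop.

```bash
python3 - <<'E'
import cv2
a=cv2.imread("pics/top0.png")[170:290,140:340]
cv2.imwrite("pics/crop0.png",cv2.resize(a,None,fx=4,fy=4,interpolation=cv2.INTER_CUBIC))
E
```

```text
(no output)
```

View pics/crop0.png

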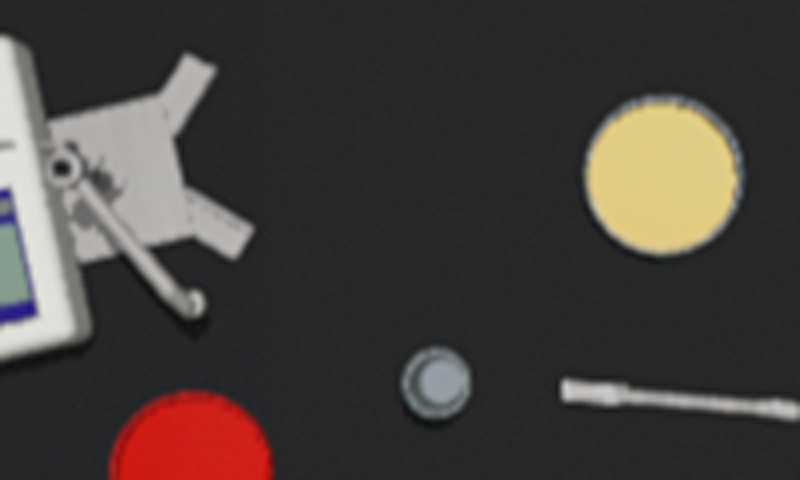

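```bash
cat > h.py <<'E'
import numpy as np
from rig import manip
def bp(n,u,v,z,c=None):
    c=c or manip.get_calibration(n);R,t=c['R'],c['t']
    d=R.T@np.linalg.solve(c['K'],[u,v,1.]);o=-R.T@t
    return (o+d*(z-o[2])/d[2])[:2]
E
python3 - <<'E'
from h import *
from scipy.optimize import least_squares
C=lambda x,y,z:bp("top",140+x/4-.375,170+y/4-.375,z)
print("dish",C(664,175,20),"left/right",C(584,175,20),C(743,175,20),C(664,254,20),C(664,97,20))
P=np.array([C(217,68,14),C(254,230,14),C(63,167,122),C(178,135,14),C(188,186,14)]);M=np.array([[22,-65],[22,65],[125,0]])
print(P)
def T(p,m):
    c,s=np.cos(p[2]),np.sin(p[2]);return m@np.array([[c,s],[-s,c]])+p[:2]
r=least_squares(lambda p:(T(p,M)-P[:3]).ravel(),[600,150,1.5]);print(r.x,r.fun)
p=r.x;print("cheek inner in disp",(P-p[:2])@np.array([[np.cos(p[2]),-np.sin(p[2])],[np.sin(p[2]),np.cos(p[2])]]))
col=T(p,np.array([[125,0]]))[0]
for z in(100,):
    n=C(192,303,z)-col;print("spout len",np.hypot(*n)); a=np.arctan2(n[1],n[0])-p[2];print("q",1.2-np.arctan2(np.sin(a),-np.cos(a)), n)
for n,u,v,h in(("beaker",436,383,65),("beakerbase",434,395,0),("red",193,470,14),("spatL",563,390,4),("spatR",800,410,4)):print(n,C(u,v,h))
for n,u,v,h in(("bottle",239,115,138),("lid",284,132,14),("stack",350,139,67),("or1",183,135,14)):print(n,bp("top",u,v,h))
E
```

```text
dish [ 522.85439922 -153.97943011] left/right [521.77576723 -92.84376814] [ 523.92011918 -214.38325269] [ 462.47191787 -154.73421249] [ 582.94261036 -153.22832611]
[[600.12475664 191.27427573]
 [475.65163341 158.67896764]
 [511.67772938 275.21387861]
 [547.66359202 219.38232624]
 [508.5093231  210.29090664]]
[543.41303254 153.89088      1.82674734] [ 0.60112684  0.35567045 -0.69073608  0.03945687  0.08960924 -0.39512732]
cheek inner in disp [[ 2.18081008e+01 -6.43284126e+01]
 [ 2.17869579e+01  6.43417552e+01]
 [ 1.25404941e+02 -1.33425934e-02]
 [ 6.22818342e+01 -2.06922670e+01]
 [ 6.33990982e+01  1.94881064e+01]]
spout len 129.2983129240853
q 0.13316730782021202 [-93.72767619 -89.0683807 ]
beaker [363.32011554  13.20127928]
beakerbase [352.19777161  19.14390502]
red [293.38491701 198.73002827]
spatL [357.81111595 -79.68693442]
spatR [ 345.68364632 -261.20466825]
bottle [788.91180134  45.40733176]
lid [777.20157993 -83.63860696]
stack [ 744.50600326 -281.37187882]
or1 [761.76366151 230.73973482]
```

The crop confirms it: the tan dish is at full-image (306,214), and its measured diameter is about 121 mm. The V fits to within 1 mm, giving home at (543,154) and a heading of 1.827 rad. The spout is at q≈0.13. The plan is to cradle-push with two fingers set about 57 mm apart.

```bash
python3 -m jog '[{"roll":-6.75},{"roll":-6.75},{"roll":-6.75},{"roll":-6.75},{"roll":-6.75},{"roll":-6.75},{"roll":-6.75},{"roll":-6.75,"claw":0.6}]'
python3 -m jog '[{"tx":3.48,"ty":1.74},{"tx":3.48,"ty":1.74},{"tx":3.48,"ty":1.74},{"tx":3.48,"ty":1.74},{"tx":3.48,"ty":1.74},{"tx":3.48,"ty":1.74},{"tx":3.48,"ty":1.74},{"tx":3.48,"ty":1.74},{"tx":3.48,"ty":1.74},{"tx":3.48,"ty":1.74},{},{}]'
```

```text
invalid input at $[0]: expected keys tx, ty, tz, roll, claw
invalid input at $[0]: expected keys tx, ty, tz, roll, claw
```

All keys are needed in each row.

```bash
python3 -m jog '[{"tx":0,"ty":0,"tz":0,"roll":-6.75,"claw":0.6},{"tx":0,"ty":0,"tz":0,"roll":-6.75,"claw":0.6},{"tx":0,"ty":0,"tz":0,"roll":-6.75,"claw":0.6},{"tx":0,"ty":0,"tz":0,"roll":-6.75,"claw":0.6},{"tx":0,"ty":0,"tz":0,"roll":-6.75,"claw":0.6},{"tx":0,"ty":0,"tz":0,"roll":-6.75,"claw":0.6},{"tx":0,"ty":0,"tz":0,"roll":-6.75,"claw":0.6},{"tx":0,"ty":0,"tz":0,"roll":-6.75,"claw":0.6}]'
python3 -m jog '[{"tx":3.48,"ty":1.74,"tz":0,"roll":0,"claw":0.6},{"tx":3.48,"ty":1.74,"tz":0,"roll":0,"claw":0.6},{"tx":3.48,"ty":1.74,"tz":0,"roll":0,"claw":0.6},{"tx":3.48,"ty":1.74,"tz":0,"roll":0,"claw":0.6},{"tx":3.48,"ty":1.74,"tz":0,"roll":0,"claw":0.6},{"tx":3.48,"ty":1.74,"tz":0,"roll":0,"claw":0.6},{"tx":3.48,"ty":1.74,"tz":0,"roll":0,"claw":0.6},{"tx":3.48,"ty":1.74,"tz":0,"roll":0,"claw":0.6},{"tx":3.48,"ty":1.74,"tz":0,"roll":0,"claw":0.6},{"tx":3.48,"ty":1.74,"tz":0,"roll":0,"claw":0.6},{"tx":0,"ty":0,"tz":0,"roll":0,"claw":0.6}]'
```

```text
time_s: 0.77
ee_pos: [273.9, -561.6, 214.3]
orientation: [[0.168, 0.986, -0.0], [0.986, -0.168, 0.001], [0.001, -0.0, -1.0]]
wrist_force: [0.6, -0.3, -0.6]
grip_width: 57.6
grip_force: 0.0
time_s: 1.68
ee_pos: [508.5, -244.5, 214.5]
orientation: [[0.169, 0.986, 0.0], [0.986, -0.169, 0.001], [0.001, 0.0, -1.0]]
wrist_force: [-0.5, 0.2, -0.1]
grip_width: 56.7
grip_force: 0.0
```

```bash
python3 -m jog '[{"tx":0,"ty":0,"tz":3.5,"roll":0,"claw":0.6},{"tx":0,"ty":0,"tz":3.5,"roll":0,"claw":0.6},{"tx":0,"ty":0,"tz":3.5,"roll":0,"claw":0.6},{"tx":0,"ty":0,"tz":3.5,"roll":0,"claw":0.6},{"tx":0,"ty":0,"tz":3.5,"roll":0,"claw":0.6},{"tx":0,"ty":0,"tz":2.1,"roll":0,"claw":0.6},{"tx":0,"ty":0,"tz":1.0,"roll":0,"claw":0.6},{"tx":0,"ty":0,"tz":0,"roll":0,"claw":0.6}]'
python3 - <<'E'
from h import *
import cv2
cv2.imwrite("pics/side1.png",cv2.resize(manip.grab_frame("side")[130:340,140:420],None,fx=2.5,fy=2.5))
E
```

```text
time_s: 2.35
ee_pos: [504.9, -248.9, 6.7]
orientation: [[0.174, 0.985, -0.003], [0.985, -0.174, 0.002], [0.001, -0.003, -1.0]]
wrist_force: [-0.3, 0.5, -0.8]
grip_width: 57.0
grip_force: 0.0
```

View pics/side1.png

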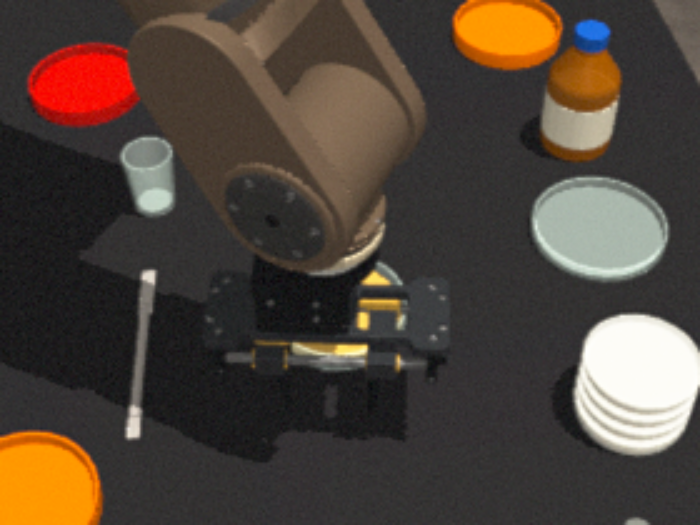

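The fingers straddle the line behind the dish, and nothing else is near. I'll push now.

```bash
python3 -m jog '[{"tx":1,"ty":0,"tz":0,"roll":0,"claw":0.6},{"tx":1,"ty":0,"tz":0,"roll":0,"claw":0.6},{"tx":0.6,"ty":0,"tz":0,"roll":0,"claw":0.6},{"tx":0.6,"ty":0,"tz":0,"roll":0,"claw":0.6},{"tx":0.8,"ty":0,"tz":0,"roll":0,"claw":0.6},{"tx":1,"ty":0,"tz":0,"roll":0,"claw":0.6},{"tx":1,"ty":0,"tz":0,"roll":0,"claw":0.6},{"tx":1,"ty":0,"tz":0,"roll":0,"claw":0.6},{"tx":1,"ty":0,"tz":0,"roll":0,"claw":0.6},{"tx":1,"ty":0,"tz":0,"roll":0,"claw":0.6},{"tx":1,"ty":0,"tz":0,"roll":0,"claw":0.6},{"tx":1,"ty":0,"tz":0,"roll":0,"claw":0.6}]'
python3 -m jog '[{"tx":1,"ty":0,"tz":0,"roll":0,"claw":0.6},{"tx":1,"ty":0,"tz":0,"roll":0,"claw":0.6},{"tx":1,"ty":0,"tz":0,"roll":0,"claw":0.6},{"tx":1,"ty":0,"tz":0,"roll":0,"claw":0.6},{"tx":0.5,"ty":0,"tz":0,"roll":0,"claw":0.6},{"tx":0,"ty":0,"tz":0,"roll":0,"claw":0.6}]'
python3 - <<'E'
from h import *
import cv2
for n in("side","top"):
  a=manip.grab_frame(n);m=cv2.inRange(cv2.cvtColor(a,cv2.COLOR_BGR2HSV),(18,70,120),(32,220,255))
  c=max(cv2.findContours(m,0,2)[0],key=cv2.contourArea);x,y,w,h=cv2.boundingRect(c);print(n,x,y,w,h,bp(n,x+w/2-.5,y+h/2-.5,10),[bp(n,x,y+h/2,10),bp(n,x+w,y+h/2,10)])
  cv2.imwrite(f"pics/{n}2.png",a)
E
```

```text
time_s: 3.4
ee_pos: [525.0, -139.9, 8.6]
orientation: [[0.174, 0.985, -0.0], [0.985, -0.174, -0.0], [-0.0, -0.0, -1.0]]
wrist_force: [-1.3, -3.6, 3.8]
grip_width: 57.0
grip_force: 2.2
time_s: 3.9
ee_pos: [532.7, -95.2, 8.5]
orientation: [[0.173, 0.985, -0.001], [0.985, -0.173, 0.0], [0.0, -0.001, -1.0]]
wrist_force: [-0.1, -0.1, -0.3]
grip_width: 57.2
grip_force: 0.0
side 264 216 26 13 [537.22124482 -58.14299115] [array([508.12720142, -55.75976546]), array([568.19344947, -64.08362698])]
top 248 189 15 26 [557.80398983   2.13026625] [array([555.86764918,  23.67817458]), array([556.69086145, -22.57604262])]
```

View pics/top2.png

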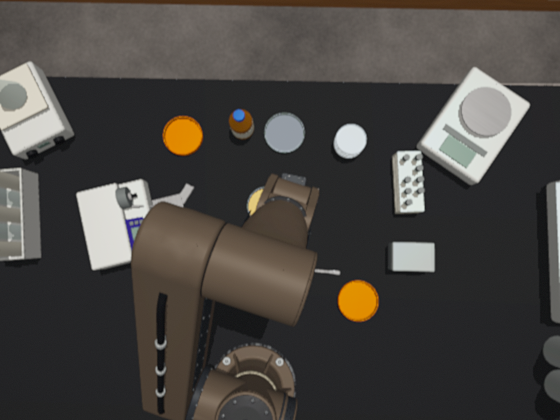

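The dish is tracking as predicted: its left edge is at column ~247 (expected y≈27 mm) and the push force is about 4 N. Next I'll curve it onto the V axis.

```bash
python3 -m jog '[{"tx":0.7,"ty":0,"tz":0,"roll":0,"claw":0.6},{"tx":1,"ty":0,"tz":0,"roll":0,"claw":0.6},{"tx":1.2,"ty":0,"tz":0,"roll":0,"claw":0.6},{"tx":1.2,"ty":0,"tz":0,"roll":0,"claw":0.6},{"tx":1.4,"ty":0,"tz":0,"roll":0,"claw":0.6}]'
python3 -m jog '[{"tx":1,"ty":0.25,"tz":0,"roll":-2.25,"claw":0.6},{"tx":1,"ty":0.25,"tz":0,"roll":-2.25,"claw":0.6},{"tx":1,"ty":0.25,"tz":0,"roll":-2.25,"claw":0.6},{"tx":1,"ty":0.25,"tz":0,"roll":-2.25,"claw":0.6},{"tx":1,"ty":0.25,"tz":0,"roll":-2.25,"claw":0.6},{"tx":1,"ty":0.25,"tz":0,"roll":-2.25,"claw":0.6},{"tx":1,"ty":0.25,"tz":0,"roll":-2.25,"claw":0.6},{"tx":1,"ty":0.25,"tz":0,"roll":-2.25,"claw":0.6},{"tx":1,"ty":0.25,"tz":0,"roll":-2.25,"claw":0.6},{"tx":1,"ty":0.25,"tz":0,"roll":-2.25,"claw":0.6},{"tx":0.8,"ty":0.25,"tz":0,"roll":-2.25,"claw":0.6},{"tx":0,"ty":0,"tz":0,"roll":0,"claw":0.6}]'
python3 - <<'E'
from h import *
import cv2
s=manip.get_state();R=np.array(s['orientation']);d=s['ee_pos'][:2]+62.8*R[:2,0];h=np.array([-.253,.967])
e=np.array([543.4,153.9])-d;print("pred dish",d,"along",e@h,"lat(right)",e@[.967,.253],s['wrist_force'])
a=manip.grab_frame("wrist");cv2.imwrite("pics/w3.png",a)
E
```

```text
time_s: 4.42
ee_pos: [542.3, -41.2, 8.5]
orientation: [[0.174, 0.985, -0.0], [0.985, -0.174, -0.0], [-0.0, -0.0, -1.0]]
wrist_force: [-0.0, -1.2, -0.3]
grip_width: 56.9
grip_force: 0.6
time_s: 5.42
ee_pos: [567.6, 67.0, 8.6]
orientation: [[-0.259, 0.966, 0.0], [0.966, 0.259, 0.0], [0.0, 0.0, -1.0]]
wrist_force: [-0.0, 0.0, 0.3]
grip_width: 57.3
grip_force: 0.0
pred dish [551.29060125 127.61506918] along 27.413850219358412 lat(right) -0.9801239159923137 [-0.00287184  0.0390721   0.27481464]
```

View pics/w3.png

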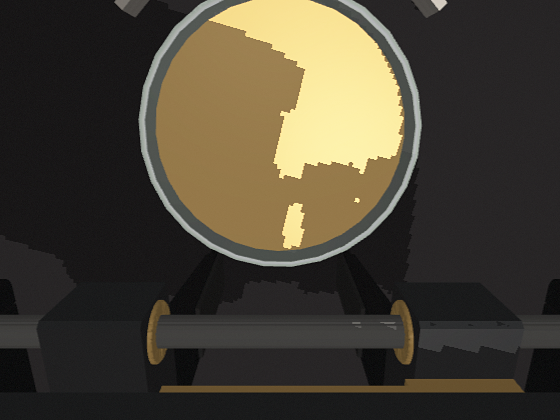

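The dish is centred between the fingers (centre ~(280,125)), and both cheek ends show symmetrically ahead at (128,5) and (432,5). About 27 mm remain.

```bash
python3 -m jog '[{"tx":0.5,"ty":0,"tz":0,"roll":0,"claw":0.6},{"tx":0.6,"ty":0,"tz":0,"roll":0,"claw":0.6},{"tx":0.6,"ty":0,"tz":0,"roll":0,"claw":0.6},{"tx":0.4,"ty":0,"tz":0,"roll":0,"claw":0.6},{"tx":0.2,"ty":0,"tz":0,"roll":0,"claw":0.6},{"tx":0.1,"ty":0,"tz":0,"roll":0,"claw":0.6},{"tx":0,"ty":0,"tz":0,"roll":0,"claw":0.6}]'
python3 -m jog '[{"tx":0.1,"ty":0,"tz":0,"roll":0,"claw":0.6},{"tx":0.1,"ty":0,"tz":0,"roll":0,"claw":0.6}]'
```

```text
time_s: 6.05
ee_pos: [561.4, 88.7, 8.6]
orientation: [[-0.255, 0.967, -0.0], [0.967, 0.255, -0.0], [-0.0, -0.0, -1.0]]
wrist_force: [0.4, 0.3, -0.9]
grip_width: 57.2
grip_force: 0.0
time_s: 6.22
ee_pos: [561.1, 90.3, 8.6]
orientation: [[-0.254, 0.967, 0.0], [0.967, 0.254, -0.0], [-0.0, 0.0, -1.0]]
wrist_force: [0.8, -1.7, -0.1]
grip_width: 57.1
grip_force: 0.8
```

```bash
for i in 1 2 3; do python3 -m jog '[{"tx":0.1,"ty":0,"tz":0,"roll":0,"claw":0.6},{"tx":0,"ty":0,"tz":0,"roll":0,"claw":0.6}]' | grep -E "ee_pos|force"; done
python3 - <<'E'
from h import *
import cv2
a=manip.grab_frame("wrist");cv2.imwrite("pics/w4.png",a)
E
```

```text
ee_pos: [560.7, 91.5, 8.6]
wrist_force: [0.3, -1.3, 0.4]
grip_force: 0.5
ee_pos: [560.5, 92.5, 8.6]
wrist_force: [0.4, -1.6, -0.3]
grip_force: 0.6
ee_pos: [560.2, 93.5, 8.6]
wrist_force: [0.7, -0.7, -0.7]
grip_force: 0.6
```

View pics/w4.png

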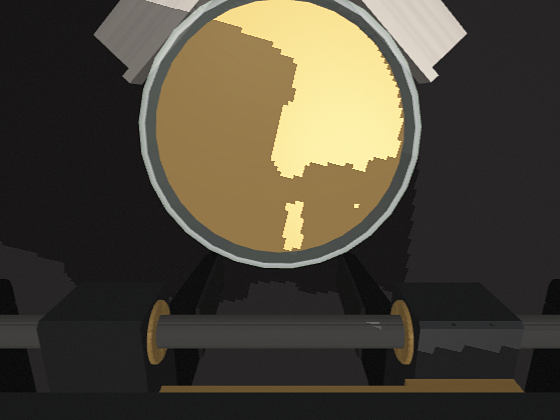

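The dish is nearly at the cheeks, whose corners at (130,80) and (432,80) are level with it on both sides. No contact force yet, so I'll continue in 1 mm steps.

```bash
for i in 1 2 3; do python3 -m jog '[{"tx":0.1,"ty":0,"tz":0,"roll":0,"claw":0.6},{"tx":0,"ty":0,"tz":0,"roll":0,"claw":0.6}]' | grep -E "ee_pos|wrist_force"; done
```

```text
ee_pos: [559.9, 94.4, 8.6]
wrist_force: [1.2, -1.5, -0.6]
ee_pos: [559.6, 95.4, 8.6]
wrist_force: [0.4, -1.3, -0.7]
ee_pos: [559.9, 96.0, 8.7]
wrist_force: [2.4, -4.8, -1.1]
```

```bash
for i in 1 2; do python3 -m jog '[{"tx":0.1,"ty":0,"tz":0,"roll":0,"claw":0.6},{"tx":0,"ty":0,"tz":0,"roll":0,"claw":0.6}]' | grep -E "ee_pos|wrist_force"; done
```

```text
ee_pos: [559.9, 96.3, 8.8]
wrist_force: [2.4, -11.3, -0.1]
ee_pos: [559.9, 96.5, 8.8]
wrist_force: [3.3, -18.1, -0.4]
```

The TCP has stalled and the reaction is about 18 N straight back along the V axis, so the dish is against both cheeks. I'll dwell, back straight off, raise and check.

```bash
python3 -m jog '[{"tx":0,"ty":0,"tz":0,"roll":0,"claw":0.6},{"tx":0,"ty":0,"tz":0,"roll":0,"claw":0.6},{"tx":-0.4,"ty":0,"tz":0,"roll":0,"claw":0.6},{"tx":-0.6,"ty":0,"tz":0,"roll":0,"claw":0.6},{"tx":-1,"ty":0,"tz":0,"roll":0,"claw":0.6},{"tx":-2,"ty":0,"tz":0,"roll":0,"claw":0.6},{"tx":-2,"ty":0,"tz":0,"roll":0,"claw":0.6},{"tx":0,"ty":0,"tz":-3.5,"roll":0,"claw":0.6},{"tx":0,"ty":0,"tz":-3.5,"roll":0,"claw":0.6},{"tx":0,"ty":0,"tz":-3.5,"roll":0,"claw":0},{"tx":0,"ty":0,"tz":-3.6,"roll":0,"claw":0},{"tx":0,"ty":0,"tz":0,"roll":0,"claw":0}]'
python3 - <<'E'
from h import *
import cv2
c=manip.get_calibration("wrist");a=manip.grab_frame("wrist");cv2.imwrite("pics/w5.png",a);np.save("w5.npy",c,allow_pickle=True)
E
```

```text
time_s: 8.6
ee_pos: [576.7, 39.7, 156.0]
orientation: [[-0.254, 0.967, 0.009], [0.967, 0.254, -0.0], [-0.003, 0.009, -1.0]]
wrist_force: [0.4, -1.6, -0.7]
grip_width: 42.1
grip_force: 0.0
```

View pics/w5.png

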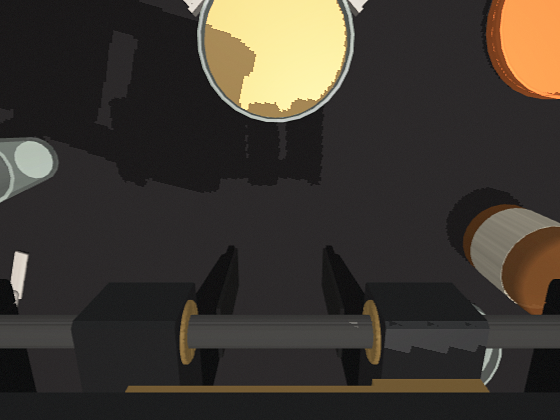

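The dish sits in the V mouth: edges at columns 198/353, bottom at row 121, cheek ends at (192,12) and (362,12). I'll check the numbers.

```bash
python3 - <<'E'
from h import *
c=np.load("w5.npy",allow_pickle=True).item()
H=np.array([543.4,153.9]);d=np.array([-.253,.967]);y=np.array([-.967,-.253])
for n,u,v,z in(("dish",275.5,43.5,20),("L",198,43.5,20),("R",353,43.5,20),("chL",192,13,14),("chR",364,11,14)):
    p=bp("",u,v,z,c);print(n,p,(p-H)@d,(p-H)@y)
E
python3 -m jog '[{"tx":3.35,"ty":-1.32,"tz":0,"roll":0,"claw":0},{"tx":3.35,"ty":-1.32,"tz":0,"roll":0,"claw":0},{"tx":3.35,"ty":-1.32,"tz":0,"roll":0,"claw":0},{"tx":3.35,"ty":-1.32,"tz":0,"roll":0,"claw":0},{"tx":3.35,"ty":-1.32,"tz":0,"roll":0,"claw":0},{"tx":3.35,"ty":-1.32,"tz":0,"roll":0,"claw":0},{"tx":3.35,"ty":-1.32,"tz":0,"roll":0,"claw":0},{"tx":0,"ty":0,"tz":0,"roll":0,"claw":0},{"tx":0,"ty":0,"tz":0,"roll":0,"claw":0}]'
```

```text
dish [542.93935769 157.21467852] 3.321836636689366 -0.39317255765293946
L [485.9358574  142.09280621] 3.1208716773118423 58.55504591997302
R [600.11666567 172.3826585 ] 3.523414352363254 -59.52112829966076
chL [476.06985263 162.33630689] 25.192436043555162 62.973866867188306
chR [602.05679742 197.24813171] 27.077473617531698 -67.68820042327914
time_s: 9.4
ee_pos: [424.0, 244.2, 148.7]
orientation: [[-0.258, 0.966, -0.002], [0.966, 0.258, -0.001], [-0.0, -0.002, -1.0]]
wrist_force: [0.1, -0.0, -0.3]
grip_width: 0.5
grip_force: 0.0
```

The dish and the cheeks both read about 3 mm further in than my first fix, with a lateral offset of 0.4 mm, so the dish is fully home. Next I'll lower the closed fingers beside the spout and sweep it round.

```bash
python3 -m jog '[{"tx":0,"ty":0,"tz":2.5,"roll":0,"claw":0},{"tx":0,"ty":0,"tz":2.5,"roll":0,"claw":0},{"tx":0,"ty":0,"tz":2.3,"roll":0,"claw":0},{"tx":0,"ty":0,"tz":0,"roll":0,"claw":0}]'
python3 -m jog '[{"tx":-0.96,"ty":0.16,"tz":0,"roll":0,"claw":0},{"tx":-0.93,"ty":0.26,"tz":0,"roll":0,"claw":0},{"tx":-0.9,"ty":0.36,"tz":0,"roll":0,"claw":0},{"tx":-0.86,"ty":0.45,"tz":0,"roll":0,"claw":0},{"tx":-0.81,"ty":0.54,"tz":0,"roll":0,"claw":0},{"tx":-0.75,"ty":0.62,"tz":0,"roll":0,"claw":0}]'
python3 -m jog '[{"tx":-0.68,"ty":0.69,"tz":0,"roll":0,"claw":0},{"tx":-0.6,"ty":0.76,"tz":0,"roll":0,"claw":0},{"tx":-0.52,"ty":0.82,"tz":0,"roll":0,"claw":0},{"tx":-0.43,"ty":0.87,"tz":0,"roll":0,"claw":0},{"tx":0,"ty":0,"tz":0,"roll":0,"claw":0}]'
python3 - <<'E'
from h import *
import cv2
cv2.imwrite("pics/side6.png",cv2.resize(manip.grab_frame("side")[60:240,120:360],None,fx=3,fy=3))
E
```

```text
time_s: 9.73
ee_pos: [424.2, 241.6, 72.9]
orientation: [[-0.253, 0.967, -0.006], [0.967, 0.253, -0.002], [-0.001, -0.006, -1.0]]
wrist_force: [-0.7, 0.1, 0.6]
grip_width: 0.6
grip_force: 0.0
time_s: 10.23
ee_pos: [462.6, 198.2, 77.3]
orientation: [[-0.254, 0.967, 0.001], [0.967, 0.254, 0.0], [-0.0, 0.001, -1.0]]
wrist_force: [-0.9, 0.8, 1.3]
grip_width: 0.2
grip_force: 0.8
time_s: 10.65
ee_pos: [499.6, 185.2, 76.5]
orientation: [[-0.254, 0.967, 0.001], [0.967, 0.254, -0.0], [-0.0, 0.001, -1.0]]
wrist_force: [0.7, -0.2, -0.3]
grip_width: 0.6
grip_force: 0.0
```

View pics/side6.png

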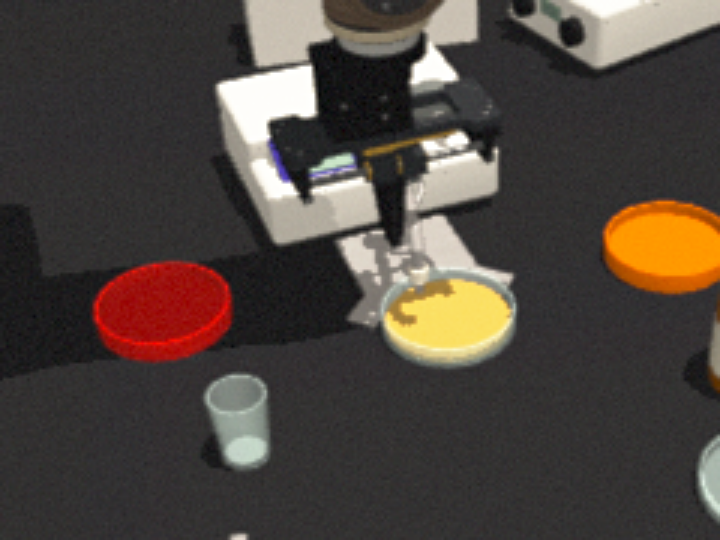

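The finger is pushing the spout, with the nozzle at (420,275) in the crop, above the dish's left-back edge. The dish hasn't moved. About 18 mm are left to the stop.

```bash
python3 -m jog '[{"tx":-0.2,"ty":0.5,"tz":0,"roll":0,"claw":0},{"tx":-0.1,"ty":0.5,"tz":0,"roll":0,"claw":0},{"tx":-0.1,"ty":0.4,"tz":0,"roll":0,"claw":0},{"tx":0,"ty":0,"tz":0,"roll":0,"claw":0}]'|grep -E "ee_pos|wrist"
for i in 1 2 3 4; do python3 -m jog '[{"tx":0,"ty":0.1,"tz":0,"roll":0,"claw":0},{"tx":0,"ty":0,"tz":0,"roll":0,"claw":0}]' | grep -E "ee_pos|wrist_force"; done
```

```text
ee_pos: [512.9, 185.5, 76.6]
wrist_force: [-0.1, -0.6, -0.1]
ee_pos: [513.1, 185.6, 76.6]
wrist_force: [-0.2, -0.5, 0.5]
ee_pos: [514.0, 185.7, 76.6]
wrist_force: [-0.8, -0.6, 0.5]
ee_pos: [515.1, 186.0, 76.6]
wrist_force: [-0.7, -0.5, 0.0]
ee_pos: [516.1, 186.3, 76.6]
wrist_force: [-2.4, -1.7, -0.2]
```

```bash
for i in 1 2 3 4 5; do python3 -m jog '[{"tx":0,"ty":0.1,"tz":0,"roll":0,"claw":0},{"tx":0,"ty":0,"tz":0,"roll":0,"claw":0}]' | grep -E "ee_pos|wrist_force"; done
```

```text
ee_pos: [517.1, 186.6, 76.6]
wrist_force: [-0.4, -0.6, -0.0]
ee_pos: [518.1, 186.8, 76.6]
wrist_force: [-0.2, -0.8, 0.6]
ee_pos: [519.1, 187.1, 76.6]
wrist_force: [-0.4, -0.9, 0.4]
ee_pos: [520.0, 187.3, 76.6]
wrist_force: [-0.2, -0.4, -0.1]
ee_pos: [520.5, 187.4, 76.6]
wrist_force: [-3.1, -2.3, 1.9]
```

```bash
for i in 1 2 3; do python3 -m jog '[{"tx":0,"ty":0.1,"tz":0,"roll":0,"claw":0},{"tx":0,"ty":0,"tz":0,"roll":0,"claw":0}]' | grep -E "ee_pos|wrist_force"; done
```

```text
ee_pos: [520.5, 187.5, 76.5]
wrist_force: [-7.2, -3.8, 5.0]
ee_pos: [520.6, 187.5, 76.5]
wrist_force: [-12.7, -5.7, 8.6]
ee_pos: [520.6, 187.5, 76.5]
wrist_force: [-16.0, -7.3, 10.7]
```

The spout is hard on its stop. I'll dwell, back off and rise clear.

```bash
python3 -m jog '[{"tx":0,"ty":0,"tz":0,"roll":0,"claw":0},{"tx":0,"ty":-0.4,"tz":0,"roll":0,"claw":0},{"tx":0,"ty":-1,"tz":0,"roll":0,"claw":0},{"tx":0,"ty":-2,"tz":0,"roll":0,"claw":0},{"tx":0,"ty":-2,"tz":0,"roll":0,"claw":0},{"tx":0,"ty":0,"tz":-3,"roll":0,"claw":0},{"tx":0,"ty":0,"tz":-3,"roll":0,"claw":0},{"tx":0,"ty":0,"tz":-3,"roll":0,"claw":0},{"tx":0,"ty":-3,"tz":-1,"roll":0,"claw":0},{"tx":0,"ty":-3,"tz":-1,"roll":0,"claw":0},{"tx":0,"ty":-3,"tz":0,"roll":0,"claw":0},{"tx":0,"ty":0,"tz":0,"roll":0,"claw":0}]'
python3 - <<'E'
from h import *
import cv2
a=manip.grab_frame("side")[60:240,120:400];b=manip.grab_frame("top")[150:290,60:340]
cv2.imwrite("pics/end.png",cv2.resize(np.vstack([a,b]),None,fx=1.8,fy=1.8,interpolation=cv2.INTER_CUBIC))
E
```

```text
time_s: 14.03
ee_pos: [379.9, 150.8, 187.0]
orientation: [[-0.255, 0.967, -0.001], [0.967, 0.255, -0.0], [0.0, -0.001, -1.0]]
wrist_force: [1.1, -0.4, 1.2]
grip_width: 0.2
grip_force: 0.0
```

View pics/end.png

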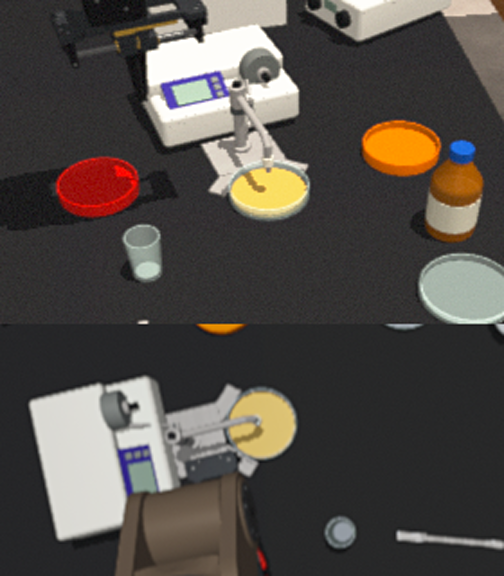

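The dish is home in the V, at (262,423) in the lower crop. The nozzle is above its centre, the arm is clear, and the bystanders in view haven't moved. Handing in.

```bash
python3 -c "
from rig import manip
print(manip.close_job())"
```

```text
the job is handed in; nothing more can be done
None
```

The dish is home against both cheeks of the V, the spout is at its stop with the nozzle over the dish, and the job was handed in after about 14 s of robot time; no verdict came back.

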